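Open the self-closing guard gate of a force tester and hold it wide

TASK

Open the front gate of the force tester's guard so that a specimen can be mounted: first draw back the safety bolt on the fixed rail by squeezing its tab against its lug, then squeeze the spring catch on the gate the same way and, keeping it squeezed until the gate is free, swing the gate out over its detent until it stands wide open, nearly square to the guard. The gate closes itself, so finish holding it wide open in the gripper, do not let go. Leave the other things on the tester and on the bench where they are.

Things in the scene. Friction and masses are not known exactly. Their poses are not given: they have to be found in the camera images.
- tester: horizontal force tester, fixed: grey bed 600 mm long (y), 245 mm deep, 70 mm high, in an open-topped guard of 20 mm aluminium profile and clear panes; rail tops 190 mm above the table, nothing higher than 230 mm. Origin on the table under the front rail, below the gate's middle; x points into the machine, y to the operator's left along the front rail, z up. Gate from y = -0.108 to y = 0.096
- bolt (a joint): safety bolt on the fixed front rail, right of the gate: 8 mm steel bar lying on the rail, with an upright tab. Up to 0.002 shot (nose in a staple on the gate's free end, locking it), clear of the staple from 0.013, 0.016 fully drawn (m, towards tester -y). No spring: it drags with about 4 N and stays where it is left
- catch (a joint): spring catch on top of the gate: 0 latched (tongue in the post beside the gate's free end), clear of the post from 0.011, 0.015 fully squeezed (m, along the gate towards its hinge). The spring takes 4 N at first, 11.5 N fully squeezed; let go with the gate shut, it latches again
- gate (a joint): angle of the gate: 0 shut, grows as it swings out to the operator (clockwise from above), stop at 1.5 rad. The hinge has a detent, a hump between about 0.3 and 1.0 rad that takes up to 4 N at the catch to pass, and a damped closing spring, 0.06 N m shut, 0.23 N m at 1.4 rad. Let go beyond the hump, it swings back and stops on it (about 0.8 rad)
- bolt_lug (a point): centre of the safety bolt's fixed black lug: upright block 8 mm (tester y) by 24 mm (x) by 40 mm high on the rail, its top 20 mm above this point. It does not give, only the tab does: pinched from above along tester y, the fingers must meet about the point 8 mm from here towards the tab. 55 mm of free rail beyond it
- bolt_tab (a point): centre of the safety bolt's steel tab, as big as the lug and level with it, 32 mm nearer the gate (tester +y) when shot, 16 mm from it (8 mm gap) when fully drawn; 40 mm over both when shot, 24 mm when drawn. 40 mm of free room beyond it, but the bar runs there, up to 10 mm above the rail: keep the fingertips above it
- catch_lug (a point): centre of the spring catch's fixed black lug on the gate's top rail, 134 mm from the hinge axis; 8 mm (along the gate) by 24 mm by 40 mm high, its top 20 mm above this point. It does not give, only the tab does: pinched from above along the gate, the fingers must meet about the point 8 mm from here towards the tab. Axes turn with the gate: y from free end to hinge, z up
- catch_tab (a point): centre of the spring catch's steel tab, as big as the lug and level with it, on the free-end side: 31 mm from the lug latched, 16 mm (8 mm gap) fully squeezed; 39 mm over both latched, 24 mm squeezed. Beyond it 33 mm are free up to the 15 mm high staple on the gate
- gate_hinge (a point): point on the gate's upright hinge axis at the height of the rail tops (190 mm above the table), at the gate's left end; axes as the tester's
- gate_leaf: the gate: aluminium frame 204 mm wide, 20 mm thick, from 80 to 190 mm above the table, clear pane, about 0.45 kg; it carries the spring catch. Origin on the hinge axis at table height; shut, its axes are the tester's and it runs along its -y. It sweeps over what lies on the bench without touching it
- template: bystander: flat aluminium dumbbell template, 150 by 22 by 4 mm, on the table in front of the tester; origin at the middle of its underside
- hex_driver: bystander: T-handle hex driver, 130 mm, lying on the tester's bed inside the guard; origin under the shank
- jaw_insert: bystander: steel jaw insert 30 by 45 by 24 mm on the tester's bed just behind the gate; origin at the middle of its underside
- mouse: bystander: white computer mouse, 100 by 58 by 31 mm, right front of the bench; origin at the middle of its underside
- calculator: bystander: grey desk calculator, 90 by 150 by 17 mm, left side of the bench; origin at the middle of its underside
- pen_cup: bystander: dark steel pen cup with pens, 76 mm wide, 145 mm high over the pens, right side of the bench; origin at the middle of its underside
- check_weight: bystander: steel check weight with a knob, 48 mm wide, 83 mm high, 0.8 kg, left side of the bench; origin at the middle of its underside

How it is judged:
On the way, in this order (a step that is already met when the one before it is completed fails the run):
1. the safety bolt is drawn clear of the gate while the gate is still shut (value of joint bolt above 0.01 m and value of joint gate below 0.1 rad), for 0.2 s.
2. the spring catch is squeezed clear of the post while the gate is still shut and the bolt drawn (all of step 1 and value of joint catch above 0.009 m), for 0.1 s.
3. the gate has been swung past its detent (value of joint gate above 1.05 rad), for 0.1 s.
At the end, for the whole second after the job is handed in: the gate stands open by more than 1.2 rad (69 degrees), still (under 0.1 rad/s), held by the fingers (contact force on the gate above 1 N), with the safety bolt still drawn (over 10 mm) (value of joint gate above 1.2 rad and velocity of joint gate between -0.1 and 0.1 rad/s and contact force between the fingers and gate_leaf above 1 N and value of joint bolt above 0.01 m); the arm keeps its last pose, push and grip.
It fails at once if the hex driver or the jaw insert on the tester is moved by more than 20 mm (distance of any of hex_driver, jaw_insert from where it was at the start of the episode above 0.02 m).
It fails at once if the template, mouse, calculator, pen cup or check weight on the bench is moved by more than 20 mm (distance of any of template, mouse, calculator, pen_cup, check_weight from where it was at the start of the episode above 0.02 m).
It also fails if it takes over 48 s, if anything falls off the work surface, if the arm or the gripper's body presses on something with over 40 N, if the wrist force passes 120 N, or if a joint passes its speed limit or range.

ROBOT

A 6-joint arm with a two-finger parallel gripper is mounted at the origin on the work surface. World frame = base frame: x ahead of the robot, y to its left, z up, the work surface at z = 0. Lengths are in m, angles in rad, forces in N, time in s.
With the tool pointing down it reaches from about 0.425 to 1.125 m from the base axis. Payload 14.9 kg.
Tool frame: the origin (TCP) lies midway between the tips of the shut fingers; the grasp point (between the pads) lies 19 mm behind it (manip.grip_point_offset is the distance from the TCP to the grasp point, in m); z points along the fingers, y is the direction in which the jaws open and shut (so a half turn about z gives the same grasp; the last joint's range is limited). The gripper opens to 91 mm and grips with 3 to 60 N. Pads are 32 mm wide; open, the fingers measure 118 mm over their backs; the gripper's body (76 mm by 178 mm) begins 60 mm behind the grasp point.
Start: joints at [-1.284, 0.379, 1.734, -0, 1.028, -0.033], TCP at [0.22, -0.665, 0.214] pointing down, gripper open.
Joint ranges: [-2.77, 2.77], [-0.74, 2.19], [0, 2.66], [-1.06, 4.2], [0.31, 2.87], [-3.08, 3.08]. Speed limits (rad/s): [1.89, 1.89, 2.39, 3.14, 3.14, 3.14].

INTERFACE

Orientations are given as a 3x3 rotation matrix whose columns are the frame's x, y, z axes.
In Python, from rig import manip, optics, job gives the robot as it stands.
- The arm moves only by the shell command python3 -m handwheel 'ROWS' [OPENING]. ROWS is JSON, a list of rows, each a list of 6 numbers: the shift along the tool's x, y, z in cm, then the turn, a rotation vector about the tool's x, y, z in degrees. In form: [[x, y, z, rx, ry, rz], ...]. A call has 1 to 12 rows; each row is the pose to reach, as a shift and turn from the pose commanded when the call began, along the tool's axes at that moment; what a row does not reach only later rows make up. A row lasts 1/12 s, in which the tool goes at most 41.7 mm and 7.16 degrees, less where a joint would pass 70% of its speed; a pose out of reach is approached as far as the arm can. A call with a gripper value outside its range is refused whole. OPENING is the gripper's target within -1 to 1 (shut at 1, half-way at 0, fully open at -1), set as the call begins (- or left out, the last holds). The fingers move at their own pace and stop on an object; the grip force is fixed at half the most. Time passes only in rows, so rows that repeat a pose let the fingers close. It gives the time, the measured TCP pose, the force and the opening at its end, in the units of the state.
- manip.observe(): the state, without advancing time (a new reading comes with each control period).
- optics.snapshot(name): name is "scene" or "top" or "wrist"; returns the picture (420x560x3 uint8, blue, green, red); there is no depth.
- optics.camera_model(name): a dict with "fovy" (degrees; the focal length in pixels is half the picture's height over the tangent of half this angle, whatever the lens; pixels are square), "cx", "cy" (the principal point, pixels), "R" (3x3) and "t" (3): a world point X has camera coordinates R X + t. Camera axes: x right, y down, z forward; pixel columns grow to the right and rows downward; lengths in m; the calibration is good to about 2 mm. A picture is of the moment at which its call begins: read the wrist's pose just before it. camera_model takes no time and is no camera call; for the wrist camera it gives the pose at the moment of the call.
- job.finish_job(): hands the job in, once; it reports no verdict.
The state is a dict: "clock": time; "joints": joint angles; "qvel": joint speeds; "tau": joint torques, N m; "position": TCP position; "orientation": TCP orientation; "wrist_force": force on the tool from outside, world axes, zero at the start; "torque": the same for the moment, N m; "gripper_width": finger opening in m.
Only numpy, scipy, OpenCV 4.12 (cv2) and the standard library are available. Lean on these libraries where they do the work, as an engineer would, in place of code of your own. Each camera call takes 0.05 s, during which the arm holds its last target. There are 200 camera calls.

## Working session

There is one attempt and no reset: what is moved stays moved. The work goes in short steps, Python scripts to look and compute and a shell command to move; the robot and the scene stay as the last step left them, time stands still between calls to the robot, and variables do not carry over. Pictures are saved under pics/ and viewed, about 8 in all and at most 12, crops included, and the job is handed in when it is done.

```bash
mkdir -p pics; ls; python3 - <<'E'
from rig import manip, optics, job
import cv2,numpy as np
print(manip.observe(), manip.grip_point_offset)
for n in("scene","top","wrist"):
    m=optics.camera_model(n);print(n,m)
    cv2.imwrite(f"pics/{n}0.png",optics.snapshot(n))
E
```

```text
pics
{'clock': 0.0, 'joints': array([-1.28429622e+00,  3.79385252e-01,  1.73482991e+00,  2.45533111e-05,
        1.02849698e+00, -3.33120742e-02]), 'qvel': array([-0.00240198,  0.00080563, -0.00050407,  0.00074822, -0.00096293,
        0.00043052]), 'tau': array([-2.69929724e-04, -7.63721037e+01, -4.34363544e+01,  6.50493521e-02,
        4.24887647e-02, -1.01210696e-04]), 'position': array([ 0.21994361, -0.66410108,  0.21328022]), 'orientation': array([[ 9.49298479e-01,  3.14376065e-01, -2.96190602e-04],
       [ 3.14376199e-01, -9.49297867e-01,  1.07980027e-03],
       [ 5.82902535e-05, -1.11816803e-03, -9.99999373e-01]]), 'wrist_force': array([-0.10490087,  0.53127266,  0.01305974]), 'torque': array([-0.00238352,  0.00274108,  0.02417936]), 'gripper_width': 0.0913619697300566} 0.0188
scene {'fovy': 56.3723024933159, 'cx': 275.7730279419829, 'cy': 213.82543869719862, 'R': array([[ 0.62344433,  0.78162392,  0.01952469],
       [ 0.60924754, -0.46999814, -0.63868551],
       [-0.49003531,  0.41008023, -0.76922013]]), 't': array([-0.34597437, -0.20448293,  1.53995714])}
top {'fovy': 43.116096267910365, 'cx': 274.5306530508687, 'cy': 205.21015564194343, 'R': array([[-0.0162892 , -0.99958351, -0.02382178],
       [-0.99246876,  0.01905705, -0.12100653],
       [ 0.1214101 ,  0.02167127, -0.99236583]]), 't': array([0.0593288, 0.5334021, 1.5890641])}
wrist {'fovy': 65.85825645835988, 'cx': 279.5960644871373, 'cy': 212.1350717632058, 'R': array([[ 0.31467867, -0.94919647, -0.0018428 ],
       [-0.91616573, -0.30423485,  0.26092434],
       [-0.2482291 , -0.08041902, -0.9653575 ]]), 't': array([-0.69900355, -0.02946247,  0.39117911])}
```

View pics/top0.png

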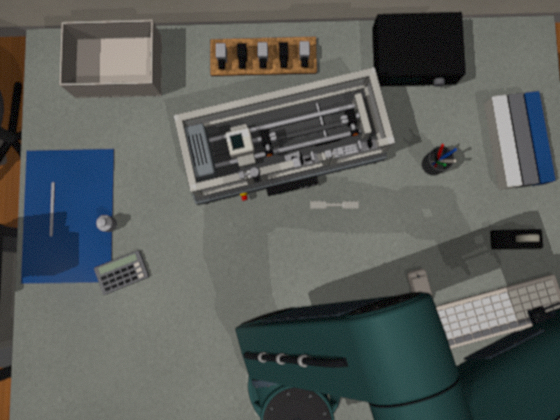

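View pics/scene0.png

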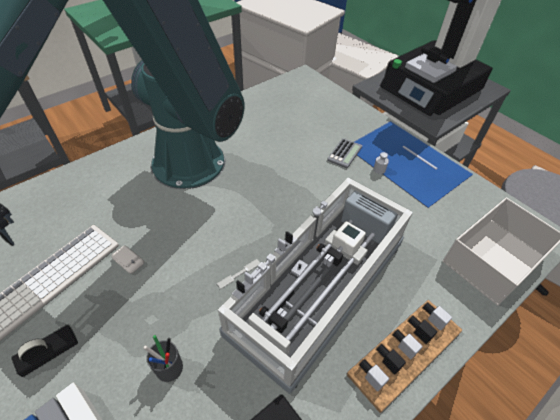

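The top view shows the tester's front rail running from about (195,198) to (392,158), and the arm clear of it. I'll enlarge the rail area in both views.

```bash
python3 - <<'E'
import cv2,numpy as np
a=cv2.imread("pics/top0.png")[130:210,230:400]; b=cv2.imread("pics/scene0.png")[190:310,210:350]
a=cv2.resize(a,None,fx=4.7,fy=4.7,interpolation=cv2.INTER_CUBIC)
cv2.imwrite("pics/topc.png",cv2.convertScaleAbs(a,alpha=1.5))
b=cv2.resize(b,None,fx=5,fy=5,interpolation=cv2.INTER_CUBIC)
cv2.imwrite("pics/scenec.png",b)
E
```

```text
(no output)
```

View pics/topc.png

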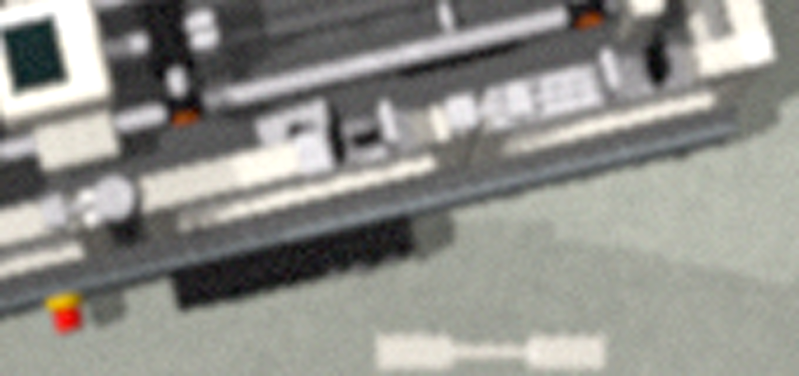

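View pics/scenec.png

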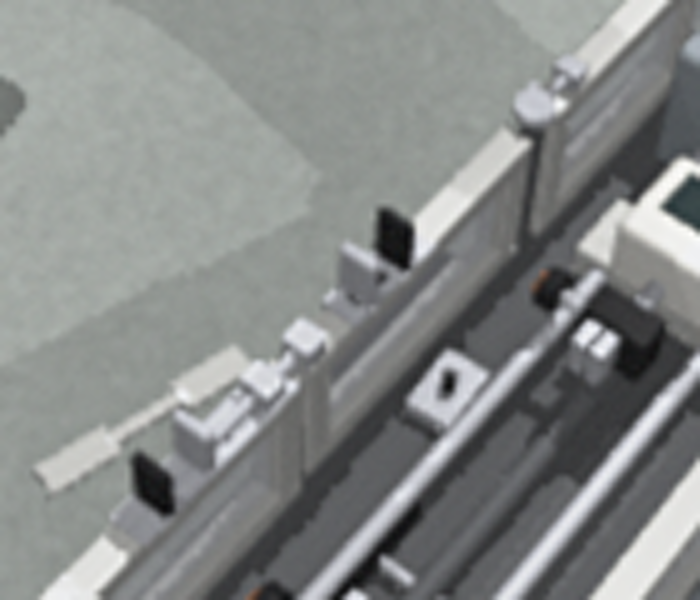

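Order along the rail in the scene crop:
- Hinge disc at (534,103).
- Catch lug (black) with its top at about (395,214), and catch tab at about (357,248).
- Bolt tab at about (190,412), and bolt lug (black) with its top at about (148,458).

In the top crop the matching points are hinge (112,195), catch lug (340,135) and bolt lug (657,60).

```bash
cat > h.py <<'E'
import numpy as np,cv2
from rig import manip, optics, job
def ray(m,u,v,H=420):
    f=H/2/np.tan(np.radians(m["fovy"]/2)); R=np.array(m["R"]);t=np.array(m["t"])
    return -R.T@t, R.T@np.array([(u-m["cx"])/f,(v-m["cy"])/f,1])
def onz(m,u,v,z):
    c,d=ray(m,u,v); return c+d*(z-c[2])/d[2]
def proj(m,X):
    f=210/np.tan(np.radians(m["fovy"]/2)); p=np.array(m["R"])@X+np.array(m["t"]); return np.array([m["cx"]+f*p[0]/p[2],m["cy"]+f*p[1]/p[2]])
E
python3 - <<'E'
from h import *
s=optics.camera_model("scene");t=optics.camera_model("top")
S=dict(hinge=(534,103,.2),cl=(395,214,.23),ct=(357,248,.23),bt=(190,412,.23),bl=(148,458,.23))
T=dict(hinge=(112,195,.2),cl=(340,133,.23),ct=(392,122,.23),bt=(607,70,.23),bl=(657,60,.23))
for k in S:
    a=onz(s,S[k][0]/5+210,S[k][1]/5+190,S[k][2]); b=onz(t,T[k][0]/4.7+230,T[k][1]/4.7+130,T[k][2])
    print(k,a.round(4),b.round(4))
E
```

```text
hinge [0.6094 0.1029 0.2   ] [0.6088 0.1018 0.2   ]
cl [ 0.6382 -0.0273  0.23  ] [ 0.6366 -0.0317  0.23  ]
ct [ 0.6431 -0.0573  0.23  ] [ 0.6424 -0.0618  0.23  ]
bt [ 0.6698 -0.1844  0.23  ] [ 0.6703 -0.1861  0.23  ]
bl [ 0.6782 -0.2153  0.23  ] [ 0.6755 -0.215   0.23  ]
```

Both cameras agree to within about 4 mm. The tester is yawed about 12°, with the hinge at (0.609, 0.102) and the bolt lug at (0.677, -0.215). I'll move above the bolt now.

```bash
python3 -m handwheel '[[0,0,-4,0,0,0],[0,0,-8.7,0,0,0],[57.5,-29.1,-8.7,0,0,6.3],[57.5,-29.1,-8.7,0,0,6.3],[57.5,-29.1,-8.7,0,0,6.3],[57.5,-29.1,-8.7,0,0,6.3],[57.5,-29.1,-8.7,0,0,6.3],[57.5,-29.1,-8.7,0,0,6.3],[57.5,-29.1,-8.7,0,0,6.3],[57.5,-29.1,-8.7,0,0,6.3],[57.5,-29.1,-8.7,0,0,6.3],[57.5,-29.1,-8.7,0,0,6.3]]' -1
python3 - <<'E'
from h import *
o=manip.observe();R=o['orientation']
d=np.array([.675,-.207,.30])-o['position']
print((R.T@d*100).round(2), o['joints'].round(2)); print(np.degrees(np.arctan2(R[1,1],R[0,1])))
E
```

```text
clock: 1.15
position: [0.5149, -0.3672, 0.299]
orientation: [[0.978, 0.208, -0.0], [0.208, -0.978, 0.0], [-0.0, -0.0, -1.0]]
wrist_force: [0.6, -0.6, -0.3]
gripper_width: 0.0913
[ 19.   -12.34  -0.1 ] [-0.66  0.19  1.82  0.    1.14  0.7 ]
-77.97922081967478
```

```bash
python3 -m handwheel '[[18.5,-12,0,0,0,0],[18.5,-12,0,0,0,0],[18.5,-12,0,0,0,0],[18.5,-12,0,0,0,0],[18.5,-12,0,0,0,0],[18.5,-12,0,0,0,0],[18.5,-12,0,0,0,0],[18.5,-12,0,0,0,0],[18.5,-12,0,0,0,0]]'
python3 - <<'E'
from h import *
o=manip.observe();R=o['orientation'];m=optics.camera_model("wrist")
im=optics.snapshot("wrist")
y=np.array([-.207,.978,0])
for p in ([.6765,-.215,.23],[.6765-.0066,-.215+.0313,.23]):
    q=proj(m,np.array(p));print(q); cv2.circle(im,tuple(q.round().astype(int)),2,(0,0,255),1)
cv2.imwrite("pics/w1.png",im)
d=np.array([.675,-.207,.30])-o['position'];print((R.T@d*100).round(2))
E
```

```text
clock: 1.9
position: [0.6689, -0.214, 0.2988]
orientation: [[0.978, 0.208, -0.001], [0.208, -0.978, -0.0], [-0.001, -0.0, -1.0]]
wrist_force: [-0.4, -0.9, -0.0]
gripper_width: 0.091
[283.45629703 214.47245432]
[241.728992   214.38750861]
[ 0.74 -0.56 -0.12]
```

View pics/w1.png

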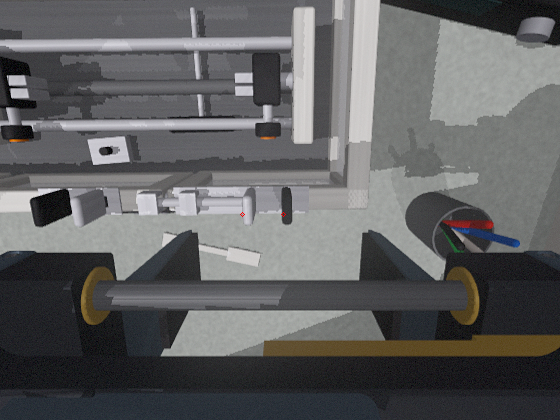

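In the wrist view the bolt lug top is at about (287,206), its tab at (250,206), and the catch lug and tab are around (50,207) and (90,207). This puts the bolt about 6 mm further in than I estimated.

```bash
python3 - <<'E'
from h import *
o=manip.observe();R=o['orientation'];m=optics.camera_model("wrist")
L=onz(m,287,206,.23);T=onz(m,250,206,.23);C=onz(m,52,207,.23);D=onz(m,90,207,.23)
print(L,T,C,D)
X=np.array([.978,.207,0]);Y=np.array([-.207,.978,0])
P=L+.008*Y;P[2]=.208;print(P,(R.T@(P-o['position'])*100).round(2))
for n in (L,C): print(np.dot(n-np.array([.609,.102,.23]),X),np.dot(n-np.array([.609,.102,.23]),Y))
E
```

```text
[ 0.68349357 -0.21652096  0.23      ] [ 0.67763773 -0.18895217  0.23      ] [ 0.6454778  -0.04133052  0.23      ] [ 0.65150478 -0.06970456  0.23      ]
[ 0.68183757 -0.20869696  0.208     ] [ 1.39 -0.27  9.1 ]
0.006920875252618802 -0.32693366603771334
0.006005872358414196 -0.14772815737476278
```

```bash
python3 -m handwheel '[[1,0,3,0,0,0],[1,0,4.5,0,0,0],[1,0,4.5,0,0,0],[1,0,4.5,0,0,0]]'
python3 - <<'E'
from h import *
o=manip.observe();R=o['orientation']
im=optics.snapshot("wrist");m=optics.camera_model("wrist")
cv2.imwrite("pics/w2.png",im)
print((R.T@(np.array([.6795,-.208,.208])-o['position'])*100).round(2))
E
```

```text
clock: 2.28
position: [0.6784, -0.2116, 0.2533]
orientation: [[0.978, 0.207, -0.002], [0.208, -0.978, 0.001], [-0.002, -0.001, -1.0]]
wrist_force: [1.0, -1.1, -0.1]
gripper_width: 0.0912
[ 0.2  -0.32  4.53]
```

View pics/w2.png

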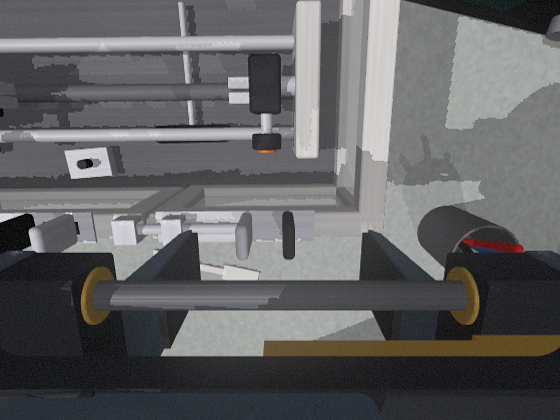

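The bolt lug top is at (288,235) and the tab at (242,235), with the finger tips centred on column 280. That confirms the remaining 3 mm y shift. I'll descend and squeeze.

```bash
python3 -m handwheel '[[0.2,-0.3,2,0,0,0],[0.2,-0.3,4.4,0,0,0],[0.2,-0.3,4.4,0,0,0],[0.2,-0.3,4.4,0,0,0]]' && python3 -m handwheel '[[0,0,0,0,0,0],[0,0,0,0,0,0],[0,0,0,0,0,0],[0,0,0,0,0,0],[0,0,0,0,0,0],[0,0,0,0,0,0],[0,0,0,0,0,0],[0,0,0,0,0,0]]' 1
```

```text
clock: 2.67
position: [0.6806, -0.2079, 0.2105]
orientation: [[0.978, 0.208, -0.001], [0.208, -0.978, 0.0], [-0.001, -0.0, -1.0]]
wrist_force: [-0.1, -0.0, 1.2]
gripper_width: 0.0913
clock: 3.33
position: [0.6809, -0.2073, 0.2101]
orientation: [[0.978, 0.208, -0.0], [0.208, -0.978, 0.001], [0.0, -0.001, -1.0]]
wrist_force: [0.1, 4.5, 1.9]
gripper_width: 0.0412
```

```bash
python3 -m handwheel '[[0,0,0,0,0,0],[0,0,0,0,0,0],[0,0,0,0,0,0],[0,0,0,0,0,0],[0,0,0,0,0,0],[0,0,0,0,0,0],[0,0,0,0,0,0],[0,0,0,0,0,0]]'
```

```text
clock: 4.0
position: [0.6813, -0.2089, 0.2101]
orientation: [[0.978, 0.209, 0.001], [0.209, -0.978, -0.002], [0.001, 0.002, -1.0]]
wrist_force: [2.3, -4.9, -2.6]
gripper_width: 0.0229
```

The opening is 22.9 mm, so the bolt is fully drawn. Next: release, lift and move over to the catch.

```bash
python3 -m handwheel '[[0,0,0,0,0,0],[0,0,0,0,0,0],[0,0,0,0,0,0],[0,0,0,0,0,0],[0,0,0,0,0,0],[0,0,0,0,0,0],[0,0,0,0,0,0],[0,0,0,0,0,0]]' -1 && python3 -m handwheel '[[0,0,-3,0,0,0],[0,0,-6,0,0,0],[-0.3,-17.5,-6,0,0,0],[-0.3,-17.5,-6,0,0,0],[-0.3,-17.5,-6,0,0,0],[-0.3,-17.5,-6,0,0,0],[-0.3,-17.5,-6,0,0,0],[-0.3,-17.5,-6,0,0,0],[-0.3,-17.5,-6,0,0,0],[-0.3,-17.5,-6,0,0,0]]' 
python3 - <<'E'
from h import *
o=manip.observe();R=o['orientation']
im=optics.snapshot("wrist")
cv2.imwrite("pics/w3.png",im)
print(o['position'],o['gripper_width'])
E
```

```text
clock: 4.67
position: [0.6809, -0.2077, 0.21]
orientation: [[0.978, 0.208, -0.0], [0.208, -0.978, -0.0], [-0.0, -0.0, -1.0]]
wrist_force: [-1.1, -0.5, 0.6]
gripper_width: 0.0736
clock: 5.5
position: [0.6419, -0.0382, 0.2701]
orientation: [[0.978, 0.208, 0.0], [0.208, -0.978, -0.0], [0.0, 0.0, -1.0]]
wrist_force: [0.3, 0.4, -0.0]
gripper_width: 0.0911
[ 0.64189364 -0.03819447  0.27013008] 0.09110283922431178
```

View pics/w3.png

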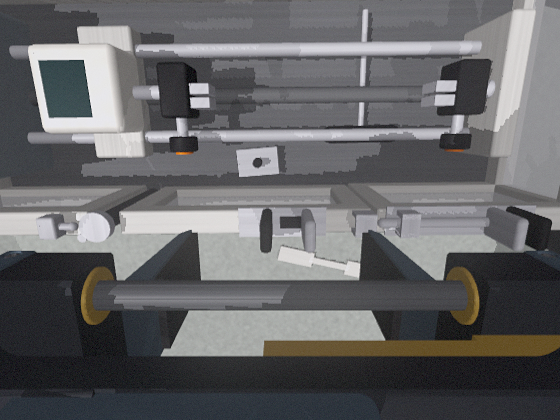

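The bolt tab now sits next to its lug at about (507,225) and (530,225), so it is drawn. The catch lug top is at (266,229) and the catch tab at (308,229).

```bash
python3 - <<'E'
from h import *
o=manip.observe();R=o['orientation'];m=optics.camera_model("wrist")
L=onz(m,266,229,.23);T=onz(m,308,229,.23);H=onz(m,97,226,.195)
Y=np.array([-.208,.978,0]);P=L-.008*Y;P[2]=.209
print(L,T,H,np.linalg.norm(L-T),P,(R.T@(P-o['position'])*100).round(2))
print((R.T@(L-o['position'])*100), (R.T@(H-o['position'])*100))
E
```

```text
[ 0.64469404 -0.02801975  0.23      ] [ 0.65065239 -0.05606718  0.23      ] [0.60772618 0.10297773 0.195     ] 0.02867333529308951 [ 0.64635804 -0.03584375  0.209     ] [ 0.49 -0.16  6.1 ]
[ 0.49153404 -0.95866659  4.00227949] [ -0.41017058 -14.54073097   7.50000268]
```

```bash
python3 -m handwheel '[[0.3,-0.2,3,0,0,0],[0.3,-0.2,6,0,0,0],[0.3,-0.2,6,0,0,0],[0.3,-0.2,6,0,0,0],[0.3,-0.2,6,0,0,0]]' && python3 -m handwheel '[[0,0,0,0,0,0],[0,0,0,0,0,0],[0,0,0,0,0,0],[0,0,0,0,0,0],[0,0,0,0,0,0],[0,0,0,0,0,0],[0,0,0,0,0,0],[0,0,0,0,0,0],[0,0,0,0,0,0],[0,0,0,0,0,0],[0,0,0,0,0,0],[0,0,0,0,0,0]]' 1 && python3 -m handwheel '[[0,0,0,0,0,0],[0,0,0,0,0,0],[0,0,0,0,0,0],[0,0,0,0,0,0],[0,0,0,0,0,0],[0,0,0,0,0,0]]'
```

```text
clock: 5.97
position: [0.6448, -0.0354, 0.2114]
orientation: [[0.978, 0.207, 0.001], [0.207, -0.978, -0.0], [0.001, 0.0, -1.0]]
wrist_force: [-0.0, -0.4, 0.6]
gripper_width: 0.0914
clock: 6.97
position: [0.6443, -0.0353, 0.2105]
orientation: [[0.978, 0.209, 0.0], [0.209, -0.978, -0.001], [0.0, 0.001, -1.0]]
wrist_force: [-1.2, -6.2, 3.9]
gripper_width: 0.023
clock: 7.47
position: [0.6442, -0.0353, 0.2105]
orientation: [[0.978, 0.209, 0.0], [0.209, -0.978, -0.001], [0.0, 0.001, -1.0]]
wrist_force: [-1.1, -6.4, 3.1]
gripper_width: 0.0234
```

The opening is 23.4 mm, so the catch is fully squeezed. Now I'll swing along the arc about the hinge, which is about 14.2 cm along tool -y, and check the force after the first part.

```bash
python3 -m handwheel '[[-0.74,0,0,0,0,3],[-1.49,-0.05,0,0,0,6],[-2.22,-0.13,0,0,0,9],[-2.96,-0.25,0,0,0,12],[-3.69,-0.41,0,0,0,15],[-3.69,-0.41,0,0,0,15],[-3.69,-0.41,0,0,0,15]]'; python3 - <<'E'
from h import *
o=manip.observe();R=o['orientation'];print((R.T@o['wrist_force']).round(1),(R.T@o['torque']).round(2),o['joints'].round(2),np.degrees(np.arctan2(R[1,1],R[0,1])))
E
```

```text
clock: 8.05
position: [0.6069, -0.0397, 0.2105]
orientation: [[0.999, -0.052, 0.0], [-0.052, -0.999, -0.003], [0.0, 0.003, -1.0]]
wrist_force: [-1.9, -14.5, 3.6]
gripper_width: 0.0232
[-1.2 14.6 -3.5] [-2.88 -0.16 -0.24] [-0.1   0.24  1.93 -0.    0.97  1.52] -92.95699277873295
```

The gate moves freely. The tool reads 14.6 N pushing away from the hinge, so I'm about 1–2 mm too close. I'll add a small +y correction and continue.

```bash
python3 -m handwheel '[[-0.74,0.05,0,0,0,3],[-1.49,0.05,0,0,0,6],[-2.22,0.02,0,0,0,9],[-2.96,-0.1,0,0,0,12],[-3.69,-0.25,0,0,0,15],[-4.4,-0.45,0,0,0,18],[-5.11,-0.68,0,0,0,21],[-5.11,-0.68,0,0,0,21],[-5.11,-0.68,0,0,0,21]]'; python3 - <<'E'
from h import *
o=manip.observe();R=o['orientation'];print((R.T@o['wrist_force']).round(1),(R.T@o['torque']).round(2),o['joints'].round(2),np.degrees(np.arctan2(R[1,1],R[0,1])))
E
```

```text
clock: 8.8
position: [0.5559, -0.0297, 0.2105]
orientation: [[0.914, -0.406, -0.001], [-0.406, -0.914, -0.002], [0.0, 0.002, -1.0]]
wrist_force: [-4.4, -11.5, 6.2]
gripper_width: 0.023
[ 0.6 12.3 -6.2] [-2.35 -0.   -0.09] [-0.09  0.16  2.03 -0.    0.96  1.9 ] -113.95487415745066
```

```bash
python3 -m handwheel '[[-0.74,0.05,0,0,0,3],[-1.49,0.05,0,0,0,6],[-2.22,0.02,0,0,0,9],[-2.96,-0.1,0,0,0,12],[-3.69,-0.25,0,0,0,15],[-4.4,-0.45,0,0,0,18],[-5.11,-0.68,0,0,0,21],[-5.11,-0.68,0,0,0,21],[-5.11,-0.68,0,0,0,21]]'; python3 - <<'E'
from h import *
o=manip.observe();R=o['orientation'];print((R.T@o['wrist_force']).round(1),(R.T@o['torque']).round(2),o['joints'].round(2),np.degrees(np.arctan2(R[1,1],R[0,1])))
E
```

```text
clock: 9.55
position: [0.5121, -0.0019, 0.2105]
orientation: [[0.708, -0.707, -0.0], [-0.707, -0.708, -0.001], [0.0, 0.001, -1.0]]
wrist_force: [-3.1, -5.5, 6.2]
gripper_width: 0.0233
[ 1.6  6.1 -6.2] [-1.35  0.09 -0.04] [-0.05  0.09  2.11 -0.    0.94  2.31] -134.95608325366592
```

Still gripping at 23.3 mm with low forces, and the gate is at about 57°. Now the last part, to about 78°.

```bash
python3 -m handwheel '[[-0.74,0.02,0,0,0,3],[-1.49,0,0,0,0,6],[-2.22,-0.05,0,0,0,9],[-2.96,-0.17,0,0,0,12],[-3.69,-0.33,0,0,0,15],[-4.4,-0.53,0,0,0,18],[-5.11,-0.76,0,0,0,21],[-5.11,-0.76,0,0,0,21],[-5.11,-0.76,0,0,0,21],[-5.11,-0.76,0,0,0,21],[-5.11,-0.76,0,0,0,21]]'; python3 - <<'E'
from h import *
o=manip.observe();R=o['orientation'];print((R.T@o['wrist_force']).round(1),(R.T@o['torque']).round(2),o['joints'].round(2),np.degrees(np.arctan2(R[1,1],R[0,1])),o['qvel'].round(3))
for n in("top","scene","wrist"): cv2.imwrite(f"pics/{n}9.png",optics.snapshot(n))
E
python3 - <<'E'
import cv2,numpy as np
a=cv2.imread("pics/wrist9.png");b=cv2.imread("pics/scene9.png")[150:330,180:400]
b=cv2.resize(b,(513,420),interpolation=cv2.INTER_CUBIC)
c=np.hstack([a,b]);cv2.imwrite("pics/f9.png",cv2.resize(c,(800,313)))
E
```

```text
clock: 10.47
position: [0.4813, 0.0395, 0.2104]
orientation: [[0.407, -0.913, -0.001], [-0.913, -0.407, -0.0], [-0.0, 0.001, -1.0]]
wrist_force: [-5.7, -4.0, 10.3]
gripper_width: 0.0234
[  1.4   6.8 -10.3] [-1.44  0.08 -0.09] [ 0.03  0.03  2.17 -0.    0.94  2.76] -155.95540883894108 [-0.001 -0.    -0.001 -0.001 -0.001 -0.001]
```

View pics/f9.png

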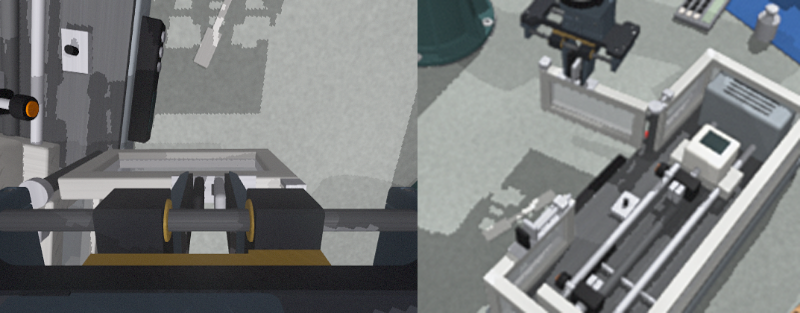

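The picture shows the gate standing nearly square to the guard, with the fingers closed on the catch lug and tab. The bolt tab is against its lug, and the template and insert are where they were. The arm is still, so I'm handing in.

```bash
python3 -c "
from rig import job,manip
print(job.finish_job());o=manip.observe();print(o['clock'],o['gripper_width'],o['wrist_force'])"
```

```text
the job is handed in; nothing more can be done
None
the job is handed in; nothing more can be done
```

The gate is open to about 78° (1.36 rad) and still held in the gripper. I handed the job in at about 10.6 s of the 48 s allowed, and it reported no verdict.

- **Bolt:** I squeezed its tab against the lug until the fingers stopped at 22.9 mm, close to the 24 mm given for fully drawn. Later pictures show it still drawn.
- **Catch and gate:** I squeezed the catch to 23.4 mm and kept it squeezed while swinging the gate over its detent.
- **Last checks:** The grip stood at 23.4 mm, joint speeds were about zero and the wrist force was about 12 N. The last picture shows the gate nearly square to the guard. The template and jaw insert look unmoved in it, but I did not measure the positions of any of the bystanders.
- **Limits of the checks:** The gate angle comes from the tool's turn, because the joint itself was not readable. The wrist force reached about 15 N early in the swing because my arc ran 1–2 mm too close to the hinge; I corrected that along the way. I tried to read the state once more after handing in, but it was refused.

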